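# Refit the shutter handle of the light box and hold the shutter half open

## Robot

A 6-joint arm with a two-finger parallel gripper is mounted at the origin on a cart in front of the work surface, level with it; the furniture and walls round the work are solid. World frame = base frame: x ahead of the robot, y to its left, z up, the work surface at z = 0. Lengths are in mm, angles in rad, forces in N, time in s.
With the tool pointing down it reaches from about 300 to 875 mm from the base axis. Payload 4.2 kg.
Tool frame: the origin (TCP) lies on the centre line of the jaws, within the pads' length; the fingertips stand 19 mm ahead of it and the grasp point (between the pads) is the TCP; z points along the fingers, y is the line along which they close (so a half turn about z gives the same grasp; the last joint's range is limited). The gripper opens to 85 mm and grips with 20 to 120 N. Pads are 22 mm wide; open, the fingers measure 114 mm over their backs; the gripper's body (76 mm by 85 mm) begins 54 mm behind the grasp point. The pads swing forward as they close: fully open they stand 13 mm farther back than shut.
Start: joints at [-0.02, 0.32, 1.565, -0, 1.257, -0.02], TCP at [575.012, 0.001, 250.338] pointing down, gripper open.
Joint ranges: [-3.11, 3.11], [-0.84, 2.01], [0.21, 2.61], [-1.34, 4.49], [0.05, 2.63], [-2.56, 2.56]. Speed limits (rad/s): [2.57, 2.57, 3.14, 3.14, 3.14, 3.14].

## Interface

Orientations are given as a 3x3 rotation matrix whose columns are the frame's x, y, z axes.
In Python, from bench import manip gives the robot as it stands.
- The arm moves only by the shell command python3 -m handwheel 'ROWS' [FORCE]. ROWS is JSON, a list of rows, each an object of numbers: "hand": the opening, from 0 (shut) to 1 (fully open); "dx", "dy", "dz": the shift along the tool's x, y, z in mm; "rx", "ry", "rz": the turn, a rotation vector about the tool's x, y, z in rad. A call has exactly 8 rows; each row is the pose to reach, as a shift and turn from the pose commanded when the call began, along the tool's axes at that moment; what a row does not reach only later rows make up. A row lasts 1/8 s, in which the tool goes at most 62.5 mm and 10.7 degrees, less where a joint would pass 70% of its speed; a pose out of reach is approached as far as the arm can. A call with a gripper value outside its range is refused whole. The fingers move at their own pace and stop on an object; FORCE is the grip in N (left out, the last holds). Time passes only in rows, so rows that repeat a pose let the fingers close, or fill a call up. It gives the time, the measured TCP pose, the force, the opening and the grip force at its end, in the units of the state.
- manip.get_obs(): the state, without advancing time (a new reading comes with each control period).
- manip.get_image(name): name is "scene" or "side" or "wrist"; returns a dict with "image" (420x560x3 uint8, red, green, blue), "camera_matrix" (3x3 intrinsics, pixels), "dist" ([k1, k2, p1, p2, k3] as OpenCV has them; the pictures are not rectified), "cam_to_world" (4x4, takes a point from camera to world coordinates). Camera axes: x right, y down, z forward; pixel columns grow to the right and rows downward; lengths in mm; the calibration is good to about 2 mm. A picture is of the moment at which its call begins. There is no depth.
- manip.close_job(): hands the job in; it is judged then, once.
The state is a dict: "time_s": time; "joint_pos": joint angles; "qvel": joint speeds; "effort": joint torques, N m; "eef_pos": TCP position; "orientation": TCP orientation; "wrist_force": force on the tool from outside, world axes, zero at the start; "ft_torque": the same for the moment, N m; "gripper_width": opening from 0.0 (shut) to 1.0 (fully open); "grasp_force": force on a finger pad.
Only numpy, scipy, OpenCV 4.12 (cv2) and the standard library are available. Lean on these libraries where they do the work, as an engineer would, in place of code of your own. Each camera call takes 0.05 s, during which the arm holds its last target. There are 200 camera calls.

## Task

The handle has come off the sprung shutter of the white light box: pick up the loose red square handle and fit it all the way down onto the shutter's square brass shaft while the shutter is still shut. Then, by the handle alone, slide the shutter against its spring until its orange pointer stands at the orange half-way mark, and keep hold of the handle with the shutter steady there: finish while still holding it, since the spring would shut it if you let go. Leave the beaker, the petri dish and the marker where they are.

Things in the scene. Friction and masses are not known exactly. Their poses are not given: they have to be found in the camera images.
- handle_mid (a point): The loose handle, at its centre half-way up; 52 mm tall, about 60 g, stands upright on the bench with its z axis up. Red square grip 28 x 28 mm, flats parallel to its x and y axes, from 6 mm above its foot up to its top; below it a grey square flange 40 x 40 x 6 mm at the foot. A square bore 14 x 14 mm, 24 mm deep, opens in the middle of the foot, sides parallel to the flats, so it fits the shaft in any of four quarter turns. A white dot marks the middle of its top.
- bore_mouth (a point): Centre of the bore's open mouth in the handle's foot (26 mm below handle_mid), same axes as the handle.
- shaft_foot (a point): Foot of the brass shaft, on the flat top of the shutter's 30 x 30 mm boss, 57 mm above the bench; moves with the shutter. The shaft is 12 x 12 mm square with sides parallel to this point's x and y axes, and stands 20 mm up along z; its top 5 mm taper to 7 x 7 mm. Fully fitted, bore_mouth lies at this point. The +y axis is the direction in which the shutter opens.
- shutter (a joint): Slide of the dark steel shutter in m: 0 shut, 0.060 fully open, 0.030 half-way (the pointer then stands at the broad orange mark between two thin black ones, and the shutter covers half the lit window). A spring pulls it shut: 4.5 N when shut, 9.9 N half-way, 15.3 N fully open.
- light_box: White light box fixed to the bench, 110 mm along its x, 243 mm along its y, 45 mm high; origin at bench level under the middle of the round lit window, with the box reaching from 50 mm on the -y side to 193 mm on the +y side; y is the shutter's direction of opening. Two guide rails, 10 mm high, run along the window; a steel spring barrel lies at the +y end; nothing but the shaft is higher than 60 mm above the bench.
- glass_beaker_mid (a point): Bystander: glass beaker, 49 mm across, 59 mm tall; point at its centre.
- pink_dish_mid (a point): Bystander: closed petri dish with pink filling, 90 mm across, 15 mm high; point at its centre.
- red_marker_mid (a point): Bystander: red and white felt marker lying down, 129 mm long along its y, 11 mm thick; point at its middle.
There are look-alikes about, which are no part of the job. There is more than one size of the part that bears handle_mid; the job needs the smallest.

How it is judged:
By the outcome, as a careful person would: the job done as asked, in the order asked, and still so for the second after the job is handed in, while the arm keeps its last pose, push and grip.
It also fails if it takes over 38 s, if anything falls off the work surface, if the arm or the gripper's body presses on something with over 40 N, if the wrist force passes 120 N, or if a joint passes its speed limit or range.

## Working session

There is one attempt and no reset: what is moved stays moved. The work goes in short steps, Python scripts to look and compute and a shell command to move; the robot and the scene stay as the last step left them, time stands still between calls to the robot, and variables do not carry over. Pictures are saved under pics/ and viewed, at most 10 in all, crops included, and the job is handed in when it is done.

```bash
mkdir -p pics; ls
cat > h.py <<'E'
import numpy as np, cv2
from bench import manip
def grab(n):
    d=manip.get_image(n); return d
def ray(d,uv):
    K=np.array(d["camera_matrix"],float);D=np.array(d["dist"],float);T=np.array(d["cam_to_world"],float)
    p=cv2.undistortPoints(np.array(uv,float).reshape(-1,1,2),K,D).reshape(-1,2)
    r=np.c_[p,np.ones(len(p))]@T[:3,:3].T
    return T[:3,3],r
def onz(d,uv,z):
    o,r=ray(d,uv); return o+r*((z-o[2])/r[:,2])[:,None]
def proj(d,P):
    T=np.linalg.inv(np.array(d["cam_to_world"],float))
    rv,_=cv2.Rodrigues(T[:3,:3]); 
    return cv2.projectPoints(np.array(P,float).reshape(-1,1,3),rv,T[:3,3],np.array(d["camera_matrix"],float),np.array(d["dist"],float))[0].reshape(-1,2)
def save(im,n,s=1.0):
    cv2.imwrite("pics/"+n,cv2.resize(im[:,:,::-1],None,fx=s,fy=s,interpolation=cv2.INTER_CUBIC))
E
python3 - <<'E'
from h import *
import pickle
for n in("scene","side"):
    d=grab(n); pickle.dump(d,open(n+"0.pkl","wb")); save(d["image"],n+"0.png",1.4)
    print(n,np.round(d["cam_to_world"],2).tolist())
o=manip.get_obs(); print(o["time_s"],o["wrist_force"],o["gripper_width"])
E
```

```text
pics
scene [[0.73, -0.39, 0.56, 64.74], [-0.68, -0.42, 0.6, -674.33], [0.0, -0.82, -0.57, 542.15], [0.0, 0.0, 0.0, 1.0]]
side [[-1.0, -0.03, 0.03, 511.47], [-0.04, 0.56, -0.83, 769.57], [0.0, -0.83, -0.56, 700.41], [0.0, 0.0, 0.0, 1.0]]
0.1 [ 0.41391102 -0.50621961 -0.34285696] 1.0024221774724942
```

View pics/scene0.png

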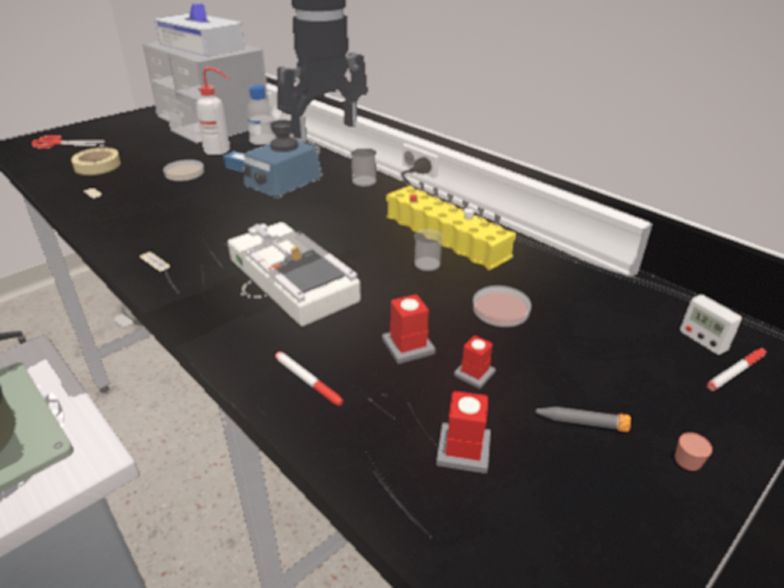

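View pics/side0.png

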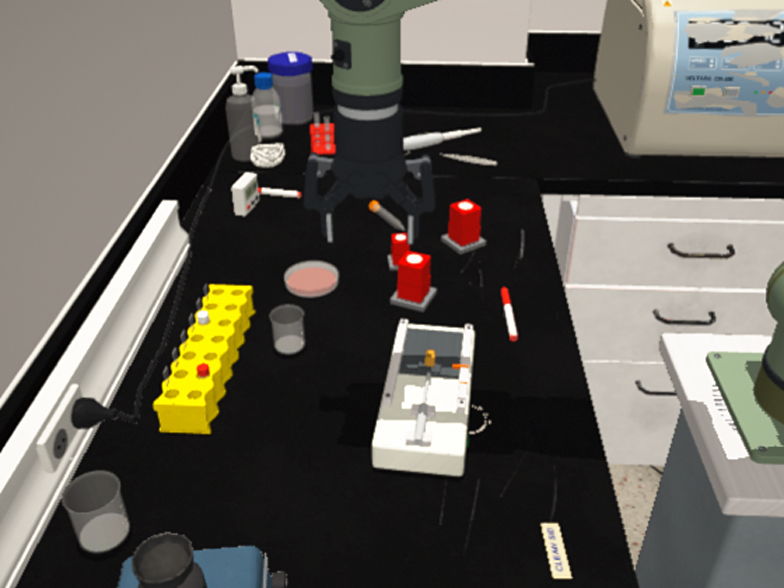

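Scene picture: three red handles at (409,320), (477,358) and (467,428); in the side view they are at (414,275), (400,250) and (465,222). The one at (477,358) scene / (400,250) side looks smallest. The light box is at (295,270) scene, with its brass shaft at (295,252), and the spring barrel lies towards the side camera, so it opens about world +y. I'll check the sizes next and enlarge a crop.

Run:
```python
from h import *
import pickle
S=pickle.load(open("scene0.pkl","rb"));I=pickle.load(open("side0.pkl","rb"))
def tri(a,b):
    o1,r1=ray(S,a);o2,r2=ray(I,b);r1=r1[0];r2=r2[0]
    A=np.c_[r1,-r2];s=np.linalg.lstsq(A,o2-o1,rcond=None)[0]
    p,q=o1+s[0]*r1,o2+s[1]*r2
    return np.round((p+q)/2,1),round(np.linalg.norm(p-q),1)
for n,d in(("scene",S),("side",I)):
    im=d["image"].astype(int);m=((im[:,:,0]>120)&(im[:,:,1]<60)&(im[:,:,2]<60)).astype(np.uint8)
    k,l,st,c=cv2.connectedComponentsWithStats(m)
    for i in range(1,k):
        if st[i,4]>60:
            x,y,w,h,a=st[i]
            sub=(im[y:y+h,x:x+w].min(2)>170); v,u=np.nonzero(sub[:h//2+2])
            print(n,st[i],"dot",(np.round([u.mean()+x,v.mean()+y],1) if len(u) else None))
for nm,a,b in(("small",(478,344),(400,238)),("mid",(409,304),(414,259)),("big",(469,405),(465,206)),("shafttop",(295,247),(431,351)),
 ("dish",(502,305),(311,278)),("beaker",(428,250),(288,330)),("marker",(308,377),(509,314))):
    print(nm,tri(np.array(a)/1.4,np.array(b)/1.4))
a=S["image"][190:310,230:370];b=I["image"][140:230,240:350]
c=S["image"][150:235,155:265]; e=I["image"][220:345,260:350]
f=lambda t:cv2.resize(t,(400,300),interpolation=cv2.INTER_CUBIC)
save(np.vstack([np.hstack([f(a),f(b)]),np.hstack([f(c),f(e)])]),"crop1.png")
```

```text
scene [279 210  27  41 648] dot [292.2 217.1]
scene [330 240  22  30 365] dot [341.2 245.6]
scene [319 279  30  49 766] dot [334.7 289. ]
side [221  88  19  22 255] dot None
side [320 142  24  34 581] dot [332.  146.6]
side [280 167  28  50 832] dot [292.7 180.2]
small (array([ 551.3, -332.4,   51. ]), np.float64(0.9))
mid (array([ 525.4, -229.6,   74.2]), np.float64(0.3))
big (array([ 440.6, -408.4,   73.8]), np.float64(0.4))
shafttop (array([498.4,  -1.6,  76.7]), np.float64(1.1))
dish (array([ 695.2, -267.9,    8.2]), np.float64(0.0))
beaker (array([704.4, -98.3,  29.9]), np.float64(0.4))
marker (array([ 376.8, -188.1,    4.2]), np.float64(2.6))
```

View pics/crop1.png

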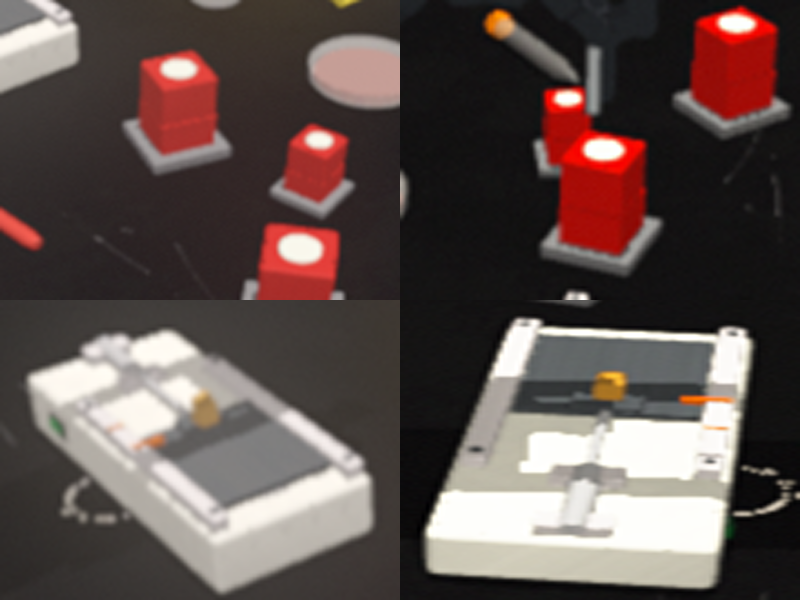

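Enlarged crop: the candidate at scene crop (317,165) is clearly the smallest of the three. Its top measures z=51 mm against 74 mm for the others, so it is the 52 mm handle. The shaft top measures z=76.7, against 77 expected.

Run:
```python
from h import *
import pickle
S=pickle.load(open("scene0.pkl","rb"));I=pickle.load(open("side0.pkl","rb"))
f=onz(S,[(325.2,264.8),(342,275.6),(353.9,263.6)],3);print(f.round(1))
for a,b in((0,1),(1,2)):
    v=f[b]-f[a];print("flange",np.linalg.norm(v[:2]),np.degrees(np.arctan2(v[1],v[0])))
print("handle centre",(f[0]+f[2])[:2]/2)
g=onz(I,[(266.1,321.2),(332.5,324.2)],45);v=g[1]-g[0];print(g.round(1),np.linalg.norm(v),np.degrees(np.arctan2(v[1],v[0])))
o=manip.get_obs();print(np.round(o["orientation"],3),o["eef_pos"])
d=grab("wrist");T=np.array(d["cam_to_world"]);print(T.round(2))
```

```text
[[ 533.  -313.9    3. ]
 [ 533.7 -354.6    3. ]
 [ 575.8 -349.3    3. ]]
flange 40.67139855241858 -89.01380750930909
flange 42.38287114022371 7.114565431632013
handle centre [ 554.40603644 -331.63351263]
[[564.5 145.1  45. ]
 [456.2 147.   45. ]] 108.30835651435608 179.00321382513556
[[-0.     1.    -0.002]
 [ 1.     0.     0.   ]
 [ 0.    -0.002 -1.   ]] [5.74619124e+02 1.71092700e-02 2.49577188e+02]
[[ 1.0000e+00 -0.0000e+00 -0.0000e+00  5.7492e+02]
 [-0.0000e+00 -9.6000e-01 -2.9000e-01  7.1600e+01]
 [-0.0000e+00  2.9000e-01 -9.6000e-01  3.7333e+02]
 [ 0.0000e+00  0.0000e+00  0.0000e+00  1.0000e+00]]
```

Clear to approach: handle at about (553,-332), nearly axis-aligned. The box opens along about world +y.

```bash
python3 -m handwheel '[{"hand":1,"dx":-40,"dy":-3,"dz":10},{"hand":1,"dx":-90,"dy":-7,"dz":25},{"hand":1,"dx":-145,"dy":-10,"dz":45},{"hand":1,"dx":-200,"dy":-14,"dz":65},{"hand":1,"dx":-255,"dy":-18,"dz":80},{"hand":1,"dx":-300,"dy":-20,"dz":90},{"hand":1,"dx":-332,"dy":-22,"dz":90},{"hand":1,"dx":-332,"dy":-22,"dz":90}]' 80
python3 - <<'E'
from h import *
import pickle
d=grab("wrist");pickle.dump(d,open("w1.pkl","wb"));o=manip.get_obs();print(o["eef_pos"],o["joint_pos"])
save(d["image"],"w1.png",1.4)
im=d["image"].astype(int);m=((im[:,:,0]>100)&(im[:,:,1]<70)&(im[:,:,2]<70)).astype(np.uint8)
k,l,st,c=cv2.connectedComponentsWithStats(m)
for i in range(1,k):
    if st[i,4]>200:print(st[i],c[i].round(1))
print(proj(d,[[552,-332,52]]))
E
```

```text
[ 5.74745900e+02 -1.29979134e-02  2.49798919e+02] [-2.00380489e-02  3.20056699e-01  1.56521142e+00  1.06084825e-05
  1.25738408e+00 -1.99973100e-02]
[225 333  36  28 723] [244.  347.9]
[[261.44699676 428.15934199]]validation failed for argument at $[0]...
```

View pics/w1.png

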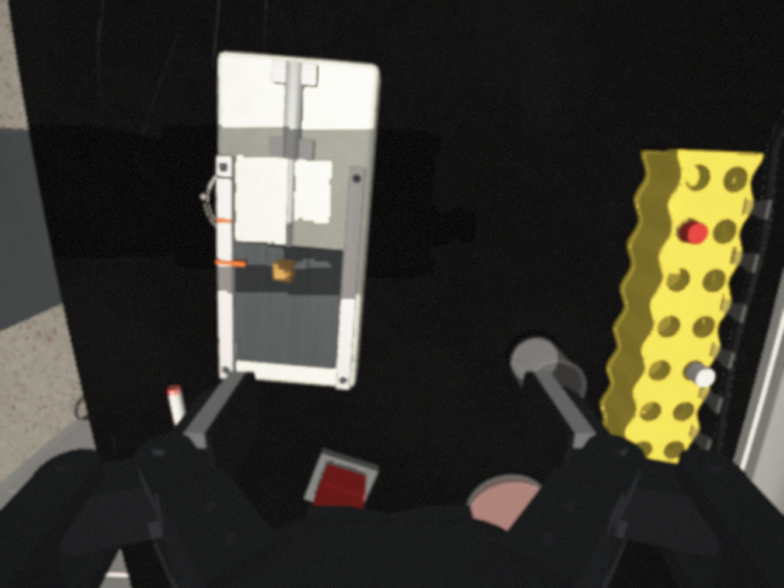

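That call was refused (probably every key is needed), so this picture is still from the start pose. It shows the box from above: shaft at (284,271), pointer at (231,264), half-way mark at (224,220).

```bash
python3 -m handwheel '[{"hand":1,"dx":-40,"dy":-3,"dz":10,"rx":0,"ry":0,"rz":0},{"hand":1,"dx":-90,"dy":-7,"dz":25,"rx":0,"ry":0,"rz":0},{"hand":1,"dx":-145,"dy":-10,"dz":45,"rx":0,"ry":0,"rz":0},{"hand":1,"dx":-200,"dy":-14,"dz":65,"rx":0,"ry":0,"rz":0},{"hand":1,"dx":-255,"dy":-18,"dz":80,"rx":0,"ry":0,"rz":0},{"hand":1,"dx":-300,"dy":-20,"dz":90,"rx":0,"ry":0,"rz":0},{"hand":1,"dx":-332,"dy":-22,"dz":90,"rx":0,"ry":0,"rz":0},{"hand":1,"dx":-332,"dy":-22,"dz":90,"rx":0,"ry":0,"rz":0}]' 80
python3 - <<'E'
from h import *
import pickle
b=pickle.load(open("w1.pkl","rb"))
for z,q in((45,[(219,57),(379,68)]),(55,[(225,158),(228,376)]),(55,[(359,168),(345,386)])):
    p=onz(b,np.array(q)/1.4,z);v=p[1]-p[0];print(p.round(1).tolist(),np.linalg.norm(v),np.degrees(np.arctan2(v[1],v[0])))
d=grab("wrist");pickle.dump(d,open("w2.pkl","wb"));o=manip.get_obs();print(o["time_s"],o["eef_pos"],o["joint_pos"])
save(d["image"],"w2.png",1.4)
E
```

```text
time_s: 1.2
eef_pos: [552.5, -334.2, 159.6]
orientation: [[0.003, 1.0, -0.0], [1.0, -0.003, 0.0], [0.0, -0.0, -1.0]]
wrist_force: [-0.8, 0.8, 0.5]
gripper_width: 0.998
grasp_force: 0.0
[[460.7, 139.9, 45.0], [568.1, 131.8, 45.0]] 107.73092369978959 -4.344258970169082
[[462.4, 74.1, 55.0], [447.6, -90.6, 55.0]] 165.28798488364944 -95.1490697485521
[[554.2, 66.7, 55.0], [539.8, -99.0, 55.0]] 166.28308520490677 -94.97416218577526
1.25 [ 552.6413892  -332.5671439   159.78683895] [-5.59761558e-01  4.92569251e-01  1.52435968e+00  4.90502767e-04
  1.12560848e+00 -5.58144072e-01]
```

View pics/w2.png

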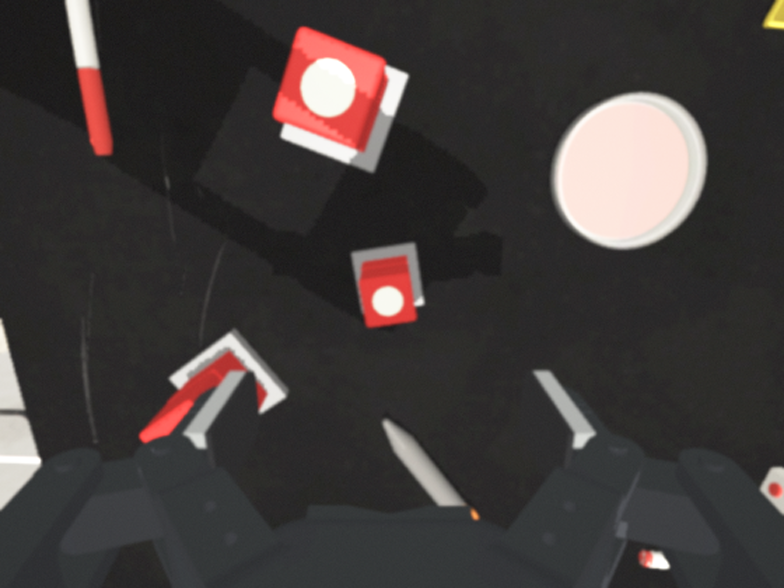

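The small handle's dot is at (388,300), its top's near edge runs (367,327)–(416,321), and the flange's far edge runs (352,253)–(415,243). Both fingers have clear floor either side of it.

Run:
```python
from h import *
import pickle
d=pickle.load(open("w2.pkl","rb"));im=d["image"].astype(int)
m=(im.min(2)>200).astype(np.uint8);k,l,st,c=cv2.connectedComponentsWithStats(m)
i=l[214,277];print(st[i],"dot",onz(d,[c[i]],52))
def show(n,q,z):
    p=onz(d,np.array(q)/1.4,z);v=p[1]-p[0];print(n,p.round(1).tolist(),np.linalg.norm(v),np.degrees(np.arctan2(v[1],v[0])))
show("top near",[(367,327),(416,321)],52)
show("flange far",[(352,253),(415,243)],6)
show("flange left",[(352,253),(359,303)],6)
show("flange right",[(415,243),(424,303)],6)
r=((im[:,:,0]>190)&(im[:,:,1]<90)).astype(np.uint8);r[:,:250]=0;r[:,310:]=0;r[:185]=0;r[245:]=0
r|=(l==i).astype(np.uint8)
cn=max(cv2.findContours(r,0,1)[0],key=cv2.contourArea).reshape(-1,2)
p=onz(d,cn,52)[:,:2].astype(np.float32);print(cv2.minAreaRect(p),cn.min(0),cn.max(0))
f=((im.max(2)-im.min(2)<25)&(im.min(2)>85)).astype(np.uint8)|((im[:,:,0]>80)&(im[:,:,1]<90)&(im[:,:,0]>im[:,:,1]+50)).astype(np.uint8)
k,l2,st,c=cv2.connectedComponentsWithStats(f);j=l2[200,275];cn=max(cv2.findContours((l2==j).astype(np.uint8),0,1)[0],key=cv2.contourArea).reshape(-1,2);print(st[j])
q=cn[cn[:,1]<210];p=onz(d,q,6)[:,:2].astype(np.float32);print("flange part",cv2.minAreaRect(p))
```

```text
[267 205  20  20 320] dot [[ 551.56502037 -335.14091722   52.        ]]
top near [[540.5, -350.3, 52.0], [567.3, -346.9, 52.0]] 27.056583282042443 7.1641916313448215
flange far [[529.5, -318.3, 6.0], [568.9, -312.1, 6.0]] 39.87645209396888 8.86365949528976
flange left [[529.5, -318.3, 6.0], [533.2, -351.2, 6.0]] 33.0995844481804 -83.7247771854692
flange right [[568.9, -312.1, 6.0], [575.2, -351.4, 6.0]] 39.741707496641645 -80.89481663722191
((551.3480224609375, -333.36285400390625), (26.898775100708008, 29.199214935302734), 8.37817096710205) [257 192] [296 232]
[ 251  173   53   62 1867]
flange part ((550.992919921875, -330.836669921875), (40.78276443481445, 33.48538589477539), 8.696954727172852)
```

```bash
python3 -m handwheel '[{"hand":1,"dx":-2,"dy":-1.5,"dz":30,"rx":0,"ry":0,"rz":-0.14},{"hand":1,"dx":-2,"dy":-1.5,"dz":70,"rx":0,"ry":0,"rz":-0.14},{"hand":1,"dx":-2,"dy":-1.5,"dz":105,"rx":0,"ry":0,"rz":-0.14},{"hand":1,"dx":-2,"dy":-1.5,"dz":128,"rx":0,"ry":0,"rz":-0.14},{"hand":0.5,"dx":-2,"dy":-1.5,"dz":128,"rx":0,"ry":0,"rz":-0.14},{"hand":0,"dx":-2,"dy":-1.5,"dz":128,"rx":0,"ry":0,"rz":-0.14},{"hand":0,"dx":-2,"dy":-1.5,"dz":128,"rx":0,"ry":0,"rz":-0.14},{"hand":0,"dx":-2,"dy":-1.5,"dz":128,"rx":0,"ry":0,"rz":-0.14}]' 80
```

```text
time_s: 2.25
eef_pos: [552.5, -334.4, 34.1]
orientation: [[-0.14, 0.99, 0.003], [0.99, 0.14, -0.002], [-0.002, 0.003, -1.0]]
wrist_force: [0.2, 1.2, 6.5]
gripper_width: 0.317
grasp_force: 79.2
```

Gripped (27 mm wide). Refining the shaft position before I carry it over.

Run:
```python
from h import *
import pickle
for n,x0,x1,y0,y1 in(("scene0",200,222,170,192),("side0",298,318,244,268),("w1",190,216,180,206)):
    d=pickle.load(open(n+".pkl","rb"));im=d["image"].astype(int)
    h=cv2.cvtColor(d["image"],cv2.COLOR_RGB2HSV)
    m=np.zeros(im.shape[:2],np.uint8);m[y0:y1,x0:x1]=((h[...,0]>11)&(h[...,0]<28)&(h[...,1]>100)&(h[...,2]>70))[y0:y1,x0:x1]
    v,u=np.nonzero(m);print(n,len(u),u.min(),u.max(),v.min(),v.max(),u.mean(),v.mean(),"mid@67",onz(d,[(u.mean(),v.mean())],67).round(1), "proj 498.4,-1.6 top/mid",proj(d,[[498.4,-1.6,77],[498.4,-1.6,57]]).round(1).tolist())
```

```text
scene0 39 209 214 177 185 211.07692307692307 181.05128205128204 mid@67 [[496.9  -4.5  67. ]] proj 498.4,-1.6 top/mid [[210.5, 176.4], [211.3, 184.1]]
side0 87 303 310 250 261 306.6896551724138 255.58620689655172 mid@67 [[499.7   1.   67. ]] proj 498.4,-1.6 top/mid [[307.6, 250.4], [307.3, 258.9]]
w1 222 194 209 186 200 201.86036036036037 193.0810810810811 mid@67 [[500.   -2.3  67. ]] proj 498.4,-1.6 top/mid [[197.8, 194.9], [202.5, 190.1]]
```

```bash
python3 -m handwheel '[{"hand":0,"dx":0,"dy":0,"dz":-55,"rx":0,"ry":0,"rz":-0.16},{"hand":0,"dx":15,"dy":0,"dz":-105,"rx":0,"ry":0,"rz":-0.33},{"hand":0,"dx":65,"dy":-1,"dz":-113,"rx":0,"ry":0,"rz":-0.5},{"hand":0,"dx":120,"dy":-2,"dz":-113,"rx":0,"ry":0,"rz":-0.67},{"hand":0,"dx":180,"dy":-3,"dz":-113,"rx":0,"ry":0,"rz":-0.84},{"hand":0,"dx":240,"dy":-4,"dz":-113,"rx":0,"ry":0,"rz":-1.01},{"hand":0,"dx":295,"dy":-5,"dz":-113,"rx":0,"ry":0,"rz":-1.18},{"hand":0,"dx":336,"dy":-6,"dz":-113,"rx":0,"ry":0,"rz":-1.34}]' 80
python3 - <<'E'
from h import *
import pickle
o=manip.get_obs();print(o["time_s"],o["eef_pos"],o["joint_pos"],o["grasp_force"],np.round(o["orientation"],3).tolist(),o["wrist_force"])
ds={}
for n in("scene","side","wrist"):
    d=grab(n);pickle.dump(d,open(n+"3.pkl","wb"));ds[n]=d
s=ds["scene"]["image"][95:200,140:280];t=ds["side"]["image"][190:310,230:390]
f=lambda a:cv2.resize(a,(400,300),interpolation=cv2.INTER_CUBIC)
save(np.vstack([np.hstack([f(s),f(t)]),np.hstack([f(ds["wrist"]["image"]),np.zeros((300,400,3),np.uint8)])]),"c3.png")
E
```

```text
time_s: 3.25
eef_pos: [498.0, -0.1, 145.9]
orientation: [[-0.996, 0.084, 0.001], [0.084, 0.996, 0.0], [-0.001, 0.0, -1.0]]
wrist_force: [0.2, 0.6, -0.8]
gripper_width: 0.317
grasp_force: 78.7
3.25 [ 4.97989088e+02 -1.14853749e-01  1.45898063e+02] [-2.34814652e-02  2.94433334e-01  1.89216247e+00  3.17884644e-04
  9.54097149e-01 -1.50987533e+00] 78.7457346310839 [[-0.996, 0.084, 0.001], [0.084, 0.996, 0.0], [-0.001, 0.0, -1.0]] [ 0.24037282  0.56389616 -0.83794414]
```

View pics/c3.png

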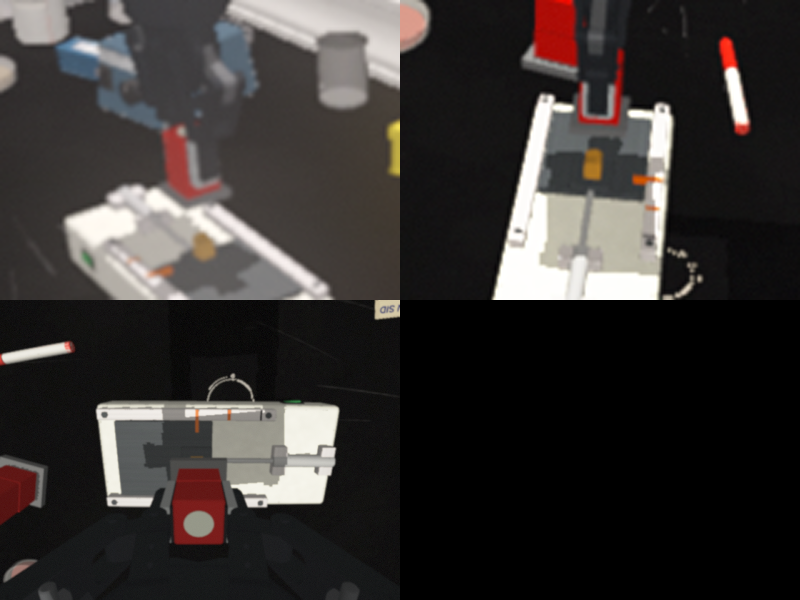

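The handle hangs about 35 mm above the shaft, aligned with the box (side crop: flange bottom (602,125), shaft (593,165); wrist crop: dot (199,524)). Now working out the offset.

Run:
```python
from h import *
import pickle
w=pickle.load(open("wrist3.pkl","rb"));im=w["image"].astype(int)
m=((im.max(2)-im.min(2)<40)&(im.min(2)>110)).astype(np.uint8);k,l,st,c=cv2.connectedComponentsWithStats(m)
i=l[313,278];print(st[i],"dot",onz(w,[c[i]],112.5+52))
p=onz(w,np.array([(170,459),(228,459)],float)*1.4-[0,420],118);print("flange far edge",p,p.mean(0))  # 40mm
pickle.dump(0,open("x","wb"))
for n in("scene","side"):
    d=pickle.load(open(n+"3.pkl","rb"));im=d["image"].astype(int)
    print(n,proj(d,[[498.5,-1.5,112],[498.5,-1.5,77]]).round(1).tolist())
    g=((im.max(2)-im.min(2)<22)&(im.mean(2)>75)&(im.mean(2)<190))
    box=(190,225,155,180) if n=="scene" else (290,335,225,250)
    x0,x1,y0,y1=box
    for y in range(y0,y1,2): print(y,"".join("%4d"%v for v in im[y,x0:x1:2,0]))
S=pickle.load(open("scene3.pkl","rb"))
```

```text
[ 258  296   41   35 1135] dot [[ 4.96975777e+02 -4.95258967e-01  1.64500000e+02]]
flange far edge [[474.89961116 -18.45890308 118.        ]
 [478.41873368  21.86079695 118.        ]] [476.65917242   1.70094694 118.        ]
scene [[209.1, 162.4], [210.5, 176.4]]
155   66  65  65  65 118 157 157 161 146 148  82  72  72  76  66  67  67  66
157   65  66  66  66 109 157 158 160 145 147  95  84 109 112  70  68  67  67
159   73  64  71  96 119 155 158 160 158 154 145 147 158 146  94  74  68  66
161  179 170 215 157 114 128 152 159 163 162 161 158 148 133 115  99  69  68
163  207 254 255 240 177 116 124 147 160 151 137 121 118 116 114  96  69  68
165  216 255 255 255 253 203 128 116 123 116 121 127 122 100  77  70  68  66
167  222 228 250 248 246 254 219 152 152 191 206 199 193 211 115  68  68  69
169  206 184 182 182 186 233 251 221 243 255 234 191 231 246 222 154  74  68
171  180 167 161 166 177 183 198 188 207 252 254 218 188 220 245 241 179  90
173  179 179 166 162 172 184 186 187 195 233 253 255 235 188 211 241 242 215
175  179 180 180 175 162 173 185 186 186 184 220 244 255 243 191 1
[... 763 characters left out ...]
5 255 255 253 249 240
237  159 102 105 101  90  90 171 173 169 169 166 163 169 177  98  83 121 146 153 179 223 252 253
239  116 101 105 103  90  87 111 125 129 139 144 151 151 158  92  89 100 100 101 100 139 254 253
241  114 102 103 102  95  93  90  90  91  89  88  89  87  89  87  89 101 101 102 101 144 254 253
243  101 103 104 102  99  98  97  97  96  95  96  94  95  95  94 100 101 100 102 101 204 254 253
245  101 104 103 102 103 102 102  99  64  55  55  54  74  60  90 102 101 101 103 101 235 253 253
247  101 105 103 102 102 102 101  99  52  54  53  54  54  52  59 103 102 101 105 102 232 253 253
249  101 103 102 104 104 101 101 104  94  99  60  54  54  53  90 104 104 102 105 102 242 253 253
```

```bash
python3 -m handwheel '[{"hand":0,"dx":-3,"dy":-0.8,"dz":6,"rx":0,"ry":0,"rz":0},{"hand":0,"dx":-3,"dy":-0.8,"dz":12,"rx":0,"ry":0,"rz":0},{"hand":0,"dx":-3,"dy":-0.8,"dz":18,"rx":0,"ry":0,"rz":0},{"hand":0,"dx":-3,"dy":-0.8,"dz":24,"rx":0,"ry":0,"rz":0},{"hand":0,"dx":-3,"dy":-0.8,"dz":27,"rx":0,"ry":0,"rz":0},{"hand":0,"dx":-3,"dy":-0.8,"dz":27,"rx":0,"ry":0,"rz":0},{"hand":0,"dx":-3,"dy":-0.8,"dz":27,"rx":0,"ry":0,"rz":0},{"hand":0,"dx":-3,"dy":-0.8,"dz":27,"rx":0,"ry":0,"rz":0}]' 80
python3 - <<'E'
from h import *
import pickle
ds={}
for n in("scene","side"):
    d=grab(n);pickle.dump(d,open(n+"4.pkl","wb"));ds[n]=d
f=lambda a:cv2.resize(a,(400,400),interpolation=cv2.INTER_CUBIC)
save(np.hstack([f(ds["scene"]["image"][145:195,185:235]),f(ds["side"]["image"][220:270,285:335])]),"c4.png")
E
```

```text
time_s: 4.4
eef_pos: [501.8, -3.1, 118.6]
orientation: [[-0.996, 0.091, 0.001], [0.091, 0.996, -0.0], [-0.001, 0.0, -1.0]]
wrist_force: [-0.7, 1.0, -0.9]
gripper_width: 0.315
grasp_force: 78.9
```

View pics/c4.png

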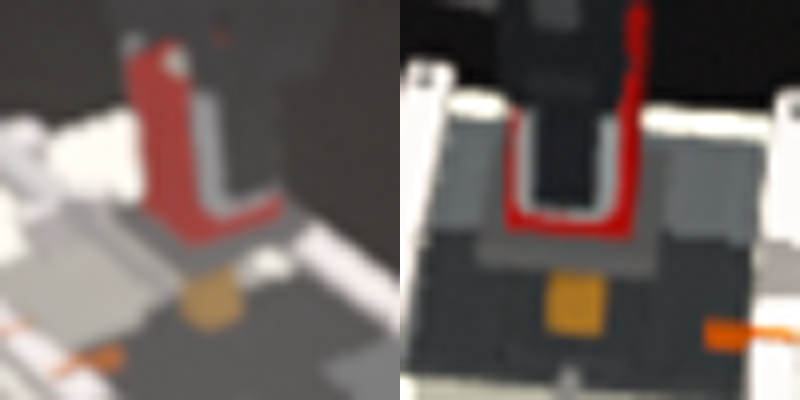

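The flange hovers just above the shaft. In the side crop the flange centre is ≈(571,268) against the shaft at (577,305); in the scene crop the flange and shaft columns are ≈210–216 against 212. That leaves about 1.5 mm towards -x, inside the taper's capture, so I go down gently.

```bash
python3 -m handwheel '[{"hand":0,"dx":1.5,"dy":-0.6,"dz":0,"rx":0,"ry":0,"rz":0},{"hand":0,"dx":1.5,"dy":-0.6,"dz":3,"rx":0,"ry":0,"rz":0},{"hand":0,"dx":1.5,"dy":-0.6,"dz":6,"rx":0,"ry":0,"rz":0},{"hand":0,"dx":1.5,"dy":-0.6,"dz":8,"rx":0,"ry":0,"rz":0},{"hand":0,"dx":1.5,"dy":-0.6,"dz":10,"rx":0,"ry":0,"rz":0},{"hand":0,"dx":1.5,"dy":-0.6,"dz":12,"rx":0,"ry":0,"rz":0},{"hand":0,"dx":1.5,"dy":-0.6,"dz":14,"rx":0,"ry":0,"rz":0},{"hand":0,"dx":1.5,"dy":-0.6,"dz":14,"rx":0,"ry":0,"rz":0}]' 80
```

```text
time_s: 5.5
eef_pos: [501.0, -2.6, 104.4]
orientation: [[-0.996, 0.092, 0.003], [0.092, 0.996, 0.002], [-0.002, 0.003, -1.0]]
wrist_force: [1.6, 5.6, -1.8]
gripper_width: 0.316
grasp_force: 78.9
```

The bore is on the shaft, with no vertical force and a light +y side load. I ease 1 mm towards +y and continue down.

```bash
python3 -m handwheel '[{"hand":0,"dx":0,"dy":0.7,"dz":0,"rx":0,"ry":0,"rz":0},{"hand":0,"dx":0,"dy":0.7,"dz":2,"rx":0,"ry":0,"rz":0},{"hand":0,"dx":0,"dy":0.7,"dz":4,"rx":0,"ry":0,"rz":0},{"hand":0,"dx":0,"dy":0.7,"dz":6,"rx":0,"ry":0,"rz":0},{"hand":0,"dx":0,"dy":0.7,"dz":8,"rx":0,"ry":0,"rz":0},{"hand":0,"dx":0,"dy":0.7,"dz":10,"rx":0,"ry":0,"rz":0},{"hand":0,"dx":0,"dy":0.7,"dz":12,"rx":0,"ry":0,"rz":0},{"hand":0,"dx":0,"dy":0.7,"dz":12,"rx":0,"ry":0,"rz":0}]' 80
```

```text
time_s: 6.5
eef_pos: [500.3, -2.2, 92.4]
orientation: [[-0.996, 0.091, 0.0], [0.091, 0.996, 0.001], [-0.0, 0.001, -1.0]]
wrist_force: [1.2, 5.7, 1.8]
gripper_width: 0.32
grasp_force: 79.4
```

```bash
python3 -m handwheel '[{"hand":0,"dx":0,"dy":0.4,"dz":0.5,"rx":0,"ry":0,"rz":0},{"hand":0,"dx":0,"dy":0.4,"dz":1,"rx":0,"ry":0,"rz":0},{"hand":0,"dx":0,"dy":0.4,"dz":1.5,"rx":0,"ry":0,"rz":0},{"hand":0,"dx":0,"dy":0.4,"dz":2,"rx":0,"ry":0,"rz":0},{"hand":0,"dx":0,"dy":0.4,"dz":2.5,"rx":0,"ry":0,"rz":0},{"hand":0,"dx":0,"dy":0.4,"dz":2.5,"rx":0,"ry":0,"rz":0},{"hand":0,"dx":0,"dy":0.4,"dz":2.5,"rx":0,"ry":0,"rz":0},{"hand":0,"dx":0,"dy":0.4,"dz":2.5,"rx":0,"ry":0,"rz":0}]' 80
```

```text
time_s: 7.5
eef_pos: [500.3, -2.2, 90.9]
orientation: [[-0.996, 0.091, 0.001], [0.091, 0.996, 0.001], [-0.001, 0.001, -1.0]]
wrist_force: [-1.5, 6.4, 10.5]
gripper_width: 0.315
grasp_force: 80.6
```

```bash
python3 -m handwheel '[{"hand":0,"dx":0,"dy":0,"dz":0.5,"rx":0,"ry":0,"rz":0},{"hand":0,"dx":0,"dy":0,"dz":1,"rx":0,"ry":0,"rz":0},{"hand":0,"dx":0,"dy":0,"dz":1.5,"rx":0,"ry":0,"rz":0},{"hand":0,"dx":0,"dy":0,"dz":1.5,"rx":0,"ry":0,"rz":0},{"hand":0,"dx":0,"dy":0,"dz":1.5,"rx":0,"ry":0,"rz":0},{"hand":0,"dx":0,"dy":0,"dz":1.5,"rx":0,"ry":0,"rz":0},{"hand":0,"dx":0,"dy":0,"dz":1.5,"rx":0,"ry":0,"rz":0},{"hand":0,"dx":0,"dy":0,"dz":1.5,"rx":0,"ry":0,"rz":0}]' 80
python3 - <<'E'
from h import *
import pickle
ds={}
for n in("scene","side","wrist"):
    d=grab(n);pickle.dump(d,open(n+"5.pkl","wb"));ds[n]=d
f=lambda a:cv2.resize(a,(400,300),interpolation=cv2.INTER_CUBIC)
save(np.vstack([np.hstack([f(ds["scene"]["image"][147:192,180:240]),f(ds["side"]["image"][220:265,285:345])]),np.hstack([f(ds["wrist"]["image"]),f(ds["wrist"]["image"][60:240,160:400])])]),"c5.png")
E
```

```text
time_s: 8.5
eef_pos: [500.3, -2.2, 90.8]
orientation: [[-0.996, 0.091, 0.001], [0.091, 0.996, 0.001], [-0.001, 0.001, -1.0]]
wrist_force: [-4.8, 6.0, 21.0]
gripper_width: 0.318
grasp_force: 82.0
```

View pics/c5.png

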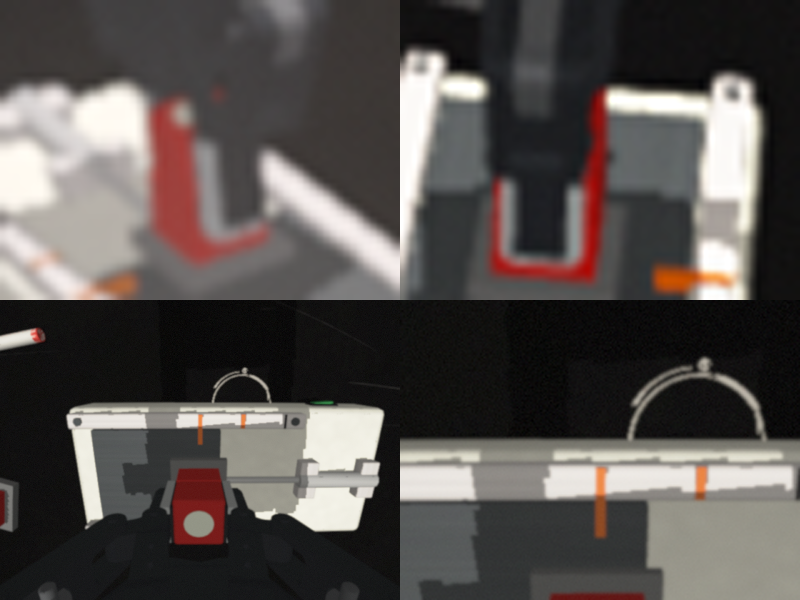

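Downward force rises against a firm stop (21 N) while z stays at 90.8, which puts the foot at about 57 mm. No brass shows, so the handle is seated with the shutter still shut: wrist crop has the pointer at (601,500) and the half-way mark at (702,485). I slide open next, keeping a light downward push.

```bash
python3 -m handwheel '[{"hand":0,"dx":0,"dy":3,"dz":-1,"rx":0,"ry":0,"rz":0},{"hand":0,"dx":0,"dy":8,"dz":-1,"rx":0,"ry":0,"rz":0},{"hand":0,"dx":0,"dy":13,"dz":-1,"rx":0,"ry":0,"rz":0},{"hand":0,"dx":0,"dy":18,"dz":-1,"rx":0,"ry":0,"rz":0},{"hand":0,"dx":0,"dy":23,"dz":-1,"rx":0,"ry":0,"rz":0},{"hand":0,"dx":0,"dy":28,"dz":-1,"rx":0,"ry":0,"rz":0},{"hand":0,"dx":0,"dy":31,"dz":-1,"rx":0,"ry":0,"rz":0},{"hand":0,"dx":0,"dy":31,"dz":-1,"rx":0,"ry":0,"rz":0}]' 90
cat > pt.py <<'E'
from h import *
import pickle,sys
def cents(d):
    h=cv2.cvtColor(d["image"],cv2.COLOR_RGB2HSV)
    m=((h[...,0]>4)&(h[...,0]<17)&(h[...,1]>120)&(h[...,2]>100)).astype(np.uint8)
    k,l,st,c=cv2.connectedComponentsWithStats(m)
    return [(st[i].tolist(),c[i].round(1).tolist(),onz(d,[c[i]],55)[0].round(1).tolist()) for i in range(1,k) if st[i,4]>25 and st[i,1]<230]
d0=pickle.load(open("wrist5.pkl","rb"));print(*cents(d0),sep="\n")
d=grab("wrist");pickle.dump(d,open(sys.argv[1]+".pkl","wb"));print(*cents(d),sep="\n")
print(manip.get_obs()["wrist_force"])
f=lambda a:cv2.resize(a,(800,300),interpolation=cv2.INTER_CUBIC)
im=d["image"];save(np.vstack([cv2.resize(im,(400,300)).repeat(1,1).copy() if 0 else f(im[140:215,200:400])]),sys.argv[1]+".png")
E
python3 pt.py c6
```

```text
time_s: 9.65
eef_pos: [503.2, 25.6, 90.9]
orientation: [[-0.996, 0.088, 0.001], [0.088, 0.996, -0.005], [-0.002, -0.005, -1.0]]
wrist_force: [-2.3, -9.3, 13.6]
gripper_width: 0.316
grasp_force: 88.2
([277, 161, 7, 42, 247], [280.0, 182.7], [461.0, 1.1, 55.0])
([338, 160, 6, 20, 106], [340.2, 169.1], [456.9, 31.8, 55.0])
([283, 159, 6, 21, 104], [285.0, 169.0], [457.1, 31.6, 55.0])
([273, 160, 7, 42, 228], [275.7, 182.2], [463.3, 26.4, 55.0])
[-2.50433114 -8.25117919 12.96354992]
```

View pics/c6.png

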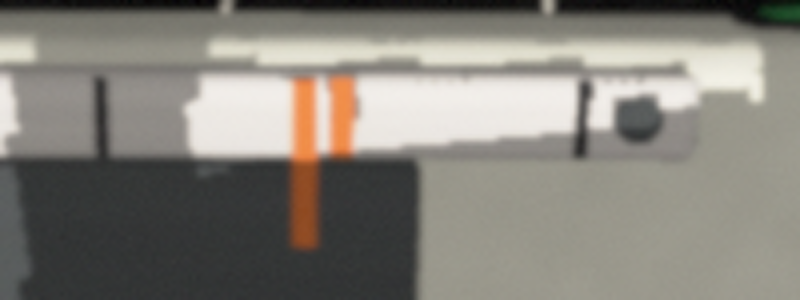

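Wrist crop: pointer at (304,160), half-way mark at (343,117), and the thin black end marks (0 and 60 mm) at 101 and 582. That's 8 px/mm, so the remaining gap is about 4.7 mm.

```bash
python3 -m handwheel '[{"hand":0,"dx":0,"dy":1,"dz":0,"rx":0,"ry":0,"rz":0},{"hand":0,"dx":0,"dy":2,"dz":0,"rx":0,"ry":0,"rz":0},{"hand":0,"dx":0,"dy":3,"dz":0,"rx":0,"ry":0,"rz":0},{"hand":0,"dx":0,"dy":4,"dz":0,"rx":0,"ry":0,"rz":0},{"hand":0,"dx":0,"dy":4.8,"dz":0,"rx":0,"ry":0,"rz":0},{"hand":0,"dx":0,"dy":4.8,"dz":0,"rx":0,"ry":0,"rz":0},{"hand":0,"dx":0,"dy":4.8,"dz":0,"rx":0,"ry":0,"rz":0},{"hand":0,"dx":0,"dy":4.8,"dz":0,"rx":0,"ry":0,"rz":0}]' 90;python3 pt.py c7 | tail -3
python3 - <<'E'
from h import *
import pickle
a=pickle.load(open("c7.pkl","rb"))["image"].astype(int)
for y in range(160,205,4): print(y,a[y,265:300,0]-a[y,265:300,2])
E
```

```text
time_s: 10.7
eef_pos: [503.5, 30.0, 90.9]
orientation: [[-0.996, 0.088, 0.001], [0.088, 0.996, -0.006], [-0.001, -0.006, -1.0]]
wrist_force: [-2.4, -9.1, 13.0]
gripper_width: 0.318
grasp_force: 88.2
([338, 160, 6, 20, 106], [340.2, 169.1], [456.9, 31.8, 55.0])
([272, 159, 8, 43, 244], [275.7, 181.0], [463.1, 30.8, 55.0])
[-1.90883775 -9.79565536 13.53855516]
160 [  9   9   9   8   9   8  15  41  84 125 144 146 144 124  71  29  15   9
   9   9  10   9   9   8   9   9   9  10   8  10   9   9   8   9   9]
164 [  7   8   7   8   8   8  13  35  87 138 163 167 166 147  96  36  15   9
   8   8   8   8   8   8   8   9   9   8   8   8   9   8   8   8   8]
168 [  9   8   9   9   9   9  15  40  90 141 163 168 166 148  98  37  17   9
   8   8   8   8   8   8   8   8   7   8   9   8   8   8   9   8   8]
172 [  9   9   9   9   9   9  15  42  91 141 165 168 160 129  74  30  13  10
  10  10   9  10   9   9   9   9   9   9   9   9   8   9   9   8   8]
176 [  8   9   9   9   9  10  16  42  92 141 163 166 161 125  70  29  13   9
   9  10  10   9   9   9   9  12  13  11  12  12  10  11  11  11  11]
180 
[... 289 characters left out ...]

188 [ -3  -2  -2  -2  -2  -2   9  39  77 101 107 109 101  82  46  13  -1  -2
  -1  -3  -3  -3  -2  -3  -2  -4  -2  -2  -2  -2  -1  -2  -2  -2  -3]
192 [ -3  -1  -2  -2  -2  -2   8  37  76 100 108 108 102  82  47  14   0  -2
  -3  -3  -3  -2  -1  -2  -2  -1  -2  -3  -2  -1  -2  -4  -3  -2  -1]
196 [ -3  -1  -2  -2  -3  -1   8  38  75 100 107 107 102  83  47  14   0  -1
  -2  -2  -1  -2  -2  -3  -1  -1  -2  -3  -2  -2  -2  -2  -2  -1  -2]
200 [ -1  -2  -3  -1  -2  -2   7  36  71  94 102 104 100  80  45  13   0  -2
  -3  -1  -3  -3  -4  -3  -2  -2  -2  -2  -1  -2  -4  -1  -2  -2  -2]
204 [-1 -2 -1 -3 -3 -2 -2 -2 -1 -2 -1 -2 -1 -2 -2 -3 -1 -2 -1 -2 -2 -2 -2 -2
 -3 -1 -1 -3 -3 -3 -2 -2 -2 -2 -2]
```

View pics/c7.png

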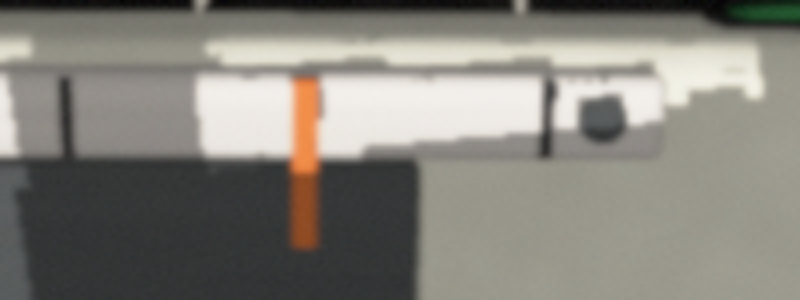

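The pointer (305,160) now covers the half-way mark; a sliver of mark still shows on its right (≈320,105), so it is about 0.3 mm short. One small nudge, then a settling check.

```bash
python3 -m handwheel '[{"hand":0,"dx":0,"dy":0.3,"dz":0,"rx":0,"ry":0,"rz":0},{"hand":0,"dx":0,"dy":0.3,"dz":0,"rx":0,"ry":0,"rz":0},{"hand":0,"dx":0,"dy":0.3,"dz":0,"rx":0,"ry":0,"rz":0},{"hand":0,"dx":0,"dy":0.3,"dz":0,"rx":0,"ry":0,"rz":0},{"hand":0,"dx":0,"dy":0.3,"dz":0,"rx":0,"ry":0,"rz":0},{"hand":0,"dx":0,"dy":0.3,"dz":0,"rx":0,"ry":0,"rz":0},{"hand":0,"dx":0,"dy":0.3,"dz":0,"rx":0,"ry":0,"rz":0},{"hand":0,"dx":0,"dy":0.3,"dz":0,"rx":0,"ry":0,"rz":0}]' 90;python3 pt.py c8 | tail -2
python3 - <<'E'
from h import *
import pickle
a=pickle.load(open("c8.pkl","rb"))["image"].astype(int)
r=a[164:172,:,0].mean(0)
g=a[162:170,200:400].sum(2).mean(0);print("black marks",200+np.argmin(g[5:30])+5,200+np.argmin(g[120:145])+120)
o=a[:,265:290,0]-a[:,265:290,2];print([(y,round(265+(np.clip(o[y],20,None)-20)@np.arange(25)/(np.clip(o[y],20,None)-20).sum(),2)) for y in(164,168,176,188,196)])
# bystanders
s0=pickle.load(open("side0.pkl","rb"))["image"].astype(int);s=grab("side")["image"].astype(int)
df=(abs(s-s0).max(2)>40)
for n,x0,x1,y0,y1 in(("dish",200,245,185,215),("beaker",190,220,215,255),("marker",355,372,203,245)): print(n,df[y0:y1,x0:x1].mean().round(3))
E
```

```text
time_s: 11.75
eef_pos: [503.6, 30.2, 90.9]
orientation: [[-0.996, 0.088, 0.001], [0.088, 0.996, -0.006], [-0.001, -0.006, -1.0]]
wrist_force: [-2.8, -10.5, 13.2]
gripper_width: 0.317
grasp_force: 88.2
([272, 159, 8, 43, 241], [275.7, 181.1], [463.2, 31.0, 55.0])
[ -2.55937847 -10.21942918  14.06791218]
black marks 216 336
[(164, np.float64(275.77)), (168, np.float64(275.94)), (176, np.float64(275.62)), (188, np.float64(275.57)), (196, np.float64(275.6))]
dish 0.0
beaker 0.0
marker 0.0
```

```bash
python3 -c "
from bench import manip
print(manip.close_job())"
```

```text
the job is handed in; nothing more can be done
None
```

I fitted the smallest red handle fully onto the shaft with the shutter shut, slid the shutter to the half-way mark (within about 0.3 mm), and handed in at about 12 s still holding it; the beaker, dish and marker show no movement in the side view.

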